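Tip a standing carton into the label bay and square it against the stop

TASK

Tip the standing parts carton over so that it comes down flat on its broad side inside the yellow-taped label bay, then push it sideways across the bay until its long side sits flush along the aluminium stop rail, still wholly inside the tape. Do it only by pushing with the fingers: never straddle, grip or lift the carton. Leave the green canister, the jar and the tin where they stand.

Things in the scene. Friction and masses are not known exactly. Their poses are not given: they have to be found in the camera images.
- bay: Label bay on the bench top, fixed: a yellow tape outline with an aluminium stop rail along its far side. Origin on the bench (z = 0); y axis along the rail, x axis square to the rail and pointing to it, away from the robot. Inside the tape: x = -130 mm to the rail's upright face at x = +100 mm, y = -150 to +150 mm. Tape flat, 18 mm wide; rail 300 mm long, 32 mm high
- carton: Brown cardboard carton, closed box 110 x 61 x 199 mm (own x, y, z axes), 0.2-0.45 kg, origin at its centre. Starts standing on end, z axis up, over either short end of the bay, base partly inside the tape line, broad faces looking along the bay within 0.12 rad; tipped towards the bay's middle it falls into the bay. Lying flat, its y axis is vertical and its origin 30 mm up
- carton_end_a (a point): Centre of the carton's end face at its own z = +99 mm (110 x 61 mm face, the upper one at the start)
- carton_end_b (a point): Centre of the carton's end face at its own z = -99 mm (the lower one at the start)
- canister: Dark green screw-top canister, 71 mm diameter, 153 mm high, loose, standing over the other short end of the bay; origin at the centre of its underside. To be left alone
- jar: White jar with a red lid, 63 mm diameter, 87 mm high, loose, standing behind the rail; origin at the centre of its underside. To be left alone
- tin: Low yellow tin with a grey lid, 70 mm diameter, 46 mm high, loose, standing behind the rail; origin at the centre of its underside. To be left alone

How it is judged:
On the way:
1. the carton lies flat on a broad side inside the tape, not yet against the rail (angle between the y axis of carton and the z axis of bay, either way round below 0.06 rad and y of carton_end_a in the frame of bay between -0.153 and 0.153 m and x of each of carton_end_a, carton_end_b in the frame of bay above -0.078 m and y of carton_end_b in the frame of bay between -0.153 and 0.153 m and x of carton in the frame of bay below 0.042 m), for 0.2 s.
At the end, for the whole second after the job is handed in: The carton lies flat and still on a broad side, wholly inside the tape (3 mm allowed), its long side against the rail: within 4 mm of it and parallel within 2 degrees. Canister, jar and tin are within 20 mm of where they stood (angle between the y axis of carton and the z axis of bay, either way round below 0.06 rad and y of carton_end_a in the frame of bay between -0.153 and 0.153 m and x of each of carton_end_a, carton_end_b in the frame of bay above -0.078 m and y of carton_end_b in the frame of bay between -0.153 and 0.153 m and x of carton in the frame of bay between 0.041 and 0.053 m and angle between the z axis of carton and the y axis of bay, either way round below 0.035 rad and linear speed of carton below 0.01 m/s and angular speed of carton below 0.05 rad/s and distance of each of canister, jar, tin from where it was at the start of the episode below 0.02 m); the robot touches nothing.
It fails at once if the carton was lifted off the bench (height (world z) of carton above 0.118 m or (angle between the y axis of carton and the z axis of bay, either way round below 0.15 rad and height (world z) of carton above 0.06 m)).
It fails at once if the fingers straddled or gripped the carton (x of the grasp point in the frame of carton between -0.05 and 0.05 m and y of the grasp point in the frame of carton between -0.024 and 0.024 m and z of the grasp point in the frame of carton between -0.094 and 0.094 m).
It fails at once if the canister, jar or tin was moved more than 20 mm or tipped (distance of any of canister, jar, tin from where it was at the start of the episode above 0.02 m or angle between any of canister, jar, tin's own z axis and vertical above 0.2 rad).
It also fails if it takes over 48 s, if anything falls off the work surface, if the arm or the gripper's body presses on something with over 40 N, if the wrist force passes 120 N, or if a joint passes its speed limit or range.

ROBOT

A 6-joint arm with a two-finger parallel gripper is mounted at the origin on a cart in front of the work surface, level with it; the furniture and walls round the work are solid. World frame = base frame: x ahead of the robot, y to its left, z up, the work surface at z = 0. Lengths are in m, angles in rad, forces in N, time in s.
With the tool pointing down it reaches from about 0.325 to 0.775 m from the base axis. Payload 5.5 kg.
Tool frame: the origin (TCP) lies at the very end of the fingers, on their centre line; the grasp point (between the pads) lies grip_point_offset behind it (grip_point_offset is the distance from the TCP to the grasp point, in m); z points along the fingers, y is the direction in which the jaws open and shut (so a half turn about z gives the same grasp; the last joint's range is limited). The gripper opens to 88 mm and grips with 3 to 60 N. Pads are 20 mm wide; open, the fingers measure 115 mm over their backs; the gripper's body (75 mm by 178 mm) begins 61 mm behind the grasp point.
Start: joints at [-1.196, 0.091, 1.231, -0, 1.82, -0.057], TCP at [0.251, -0.545, 0.223] pointing down, gripper open.
Joint ranges: [-2.87, 2.87], [-0.86, 2.18], [0.17, 2.46], [-1.51, 4.65], [0.06, 2.69], [-2.65, 2.65]. Speed limits (rad/s): [2.57, 2.57, 3.01, 3.14, 3.14, 3.14].

INTERFACE

Orientations are given as a unit quaternion [w, x, y, z].
In Python, from station import * gives the robot as it stands.
- The arm moves only by the tool play_rows, never from a script. Its argument "commands" is a list of rows, each an object with "claw": the closure, from 0 (fully open) to 1 (shut); "offset": the shift along the tool's x, y, z in m, a list of three; "twist": the turn, a rotation vector about the tool's x, y, z in rad, a list of three. A call has exactly 10 rows; each row shifts and turns the commanded pose from where the row before left it, along the tool's axes as they then stand; what a row does not reach is not made up. A row lasts 1/8 s, in which the tool goes at most 62.5 mm and 10.7 degrees, less where a joint would pass 70% of its speed; a pose out of reach is approached as far as the arm can. A call with a gripper value outside its range is refused whole. The fingers move at their own pace and stop on an object; "force" is the grip in N (left out, the last holds). Time passes only in rows, so rows that do not move let the fingers close, or fill a call up. It gives the time, the measured TCP pose, the force and the opening at its end, in the units of the state.
- state(): the state, without advancing time (a new reading comes with each control period).
- grab_frame(name): name is "scene" or "top"; returns a dict with "frame" (400x640x3 uint8, red, green, blue), "vfov" (degrees; the focal length in pixels is half the picture's height over the tangent of half this angle, whatever the lens; pixels are square), "cx", "cy" (the principal point, pixels), "world_to_cam" (4x4, takes a point from world to camera coordinates). Camera axes: x right, y down, z forward; pixel columns grow to the right and rows downward; lengths in m; the calibration is good to about 2 mm. A picture is of the moment at which its call begins. There is no depth.
- finish_job(): hands the job in, once; it reports no verdict.
The state is a dict: "clock": time; "joint_pos": joint angles; "joint_velocities": joint speeds; "tau": joint torques, N m; "tool_pos": TCP position; "tool_rot": TCP orientation; "contact_force": force on the tool from outside, world axes, zero at the start; "torque": the same for the moment, N m; "gripper_width": opening from 0.0 (shut) to 1.0 (fully open).
Only numpy, scipy, OpenCV 4.12 (cv2) and the standard library are available. Lean on these libraries where they do the work, as an engineer would, in place of code of your own. Each camera call takes 0.05 s, during which the arm holds its last target.

## Working session

There is one attempt and no reset: what is moved stays moved. The work goes in short steps, Python scripts to look and compute and a tool call to move; the robot and the scene stay as the last step left them, time stands still between calls to the robot, and variables do not carry over. Pictures are saved under pics/ and viewed, and the job is handed in when it is done.

Besides the shell and the picture viewer there is one more tool, called after ">>>" in YAML: its name, and indented under it one key for each argument. play_rows: Moves the arm, as the interface text tells. Its arguments: {"type":"object","properties":{"commands":{"type":"array","items":{"type":"object","properties":{"claw":{"type":"number"},"offset":{"type":"array","items":{"type":"number"}},"twist":{"type":"array","items":{"type":"number"}}}}},"force":{"type":"number"}},"required":["commands"]}

```bash
ls; mkdir -p pics; python3 - <<'E'
from station import *
import cv2,numpy as np
for n in("scene","top"):
    g=grab_frame(n); cv2.imwrite(f"pics/{n}0.png",cv2.cvtColor(g["frame"],cv2.COLOR_RGB2BGR))
    print(n,g["vfov"],g["cx"],g["cy"],np.round(g["world_to_cam"],4).tolist())
s=state();print({k:np.round(v,3).tolist() for k,v in s.items()})
try: print(grip_point_offset)
except Exception as e: print(e)
E
```

```text
pics
scene 45.47586209410355 320.1174074226042 203.79191583024695 [[-0.8482, -0.5296, 0.0039, 0.5974], [-0.2566, 0.4046, -0.8777, 0.27], [0.4633, -0.7455, -0.4792, 0.9541], [0.0, 0.0, 0.0, 1.0]]
top 48.98688093926022 321.4143835710452 199.272441145019 [[0.0084, -0.9997, -0.0242, 0.0892], [-0.9963, -0.0063, -0.0858, 0.6771], [0.0856, 0.0248, -0.996, 1.0649], [0.0, 0.0, 0.0, 1.0]]
{'clock': 0.1, 'joint_pos': [-1.196, 0.092, 1.232, -0.0, 1.82, -0.057], 'joint_velocities': [0.001, -0.002, -0.002, 0.001, -0.0, -0.001], 'tau': [0.002, -44.786, -40.757, 0.07, 0.028, -0.0], 'tool_pos': [0.251, -0.545, 0.222], 'tool_rot': [-0.001, 0.977, 0.214, -0.0], 'contact_force': [0.154, 0.653, -0.263], 'torque': [0.024, -0.012, 0.01], 'gripper_width': 0.997}
0.0187
```

View pics/scene0.png

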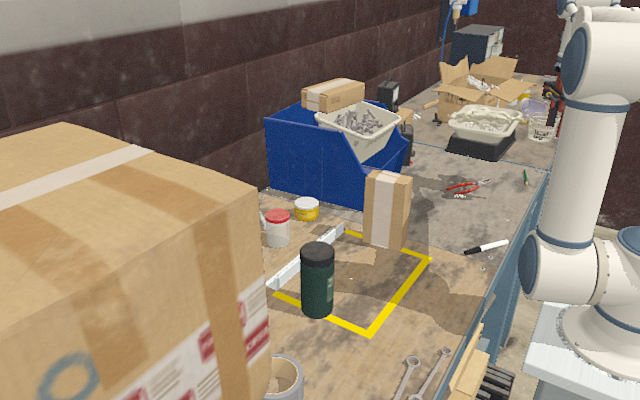

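View pics/top0.png

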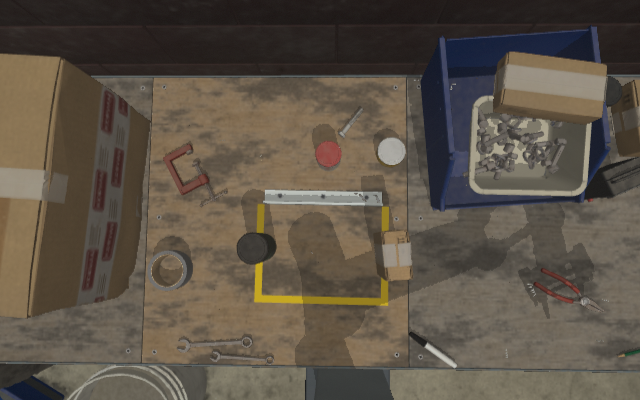

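The scene shows the carton standing over the bay's right (−y) end with its top at about (397,255) in the top view. The canister stands over the left end at (252,248), with the jar at (328,153), the tin at (391,151) and the rail at v≈198. The blue bin is to the right of the carton, from u≈430. Next I'll measure these.

```bash
cat > h.py <<'E'
from station import *
import cv2,numpy as np
def cam(n):
    g=grab_frame(n); g["f"]=g["frame"].shape[0]/2/np.tan(np.radians(g["vfov"])/2); return g
def ray(g,uv,z):
    M=np.array(g["world_to_cam"]);R=M[:3,:3];c=-R.T@M[:3,3]
    d=R.T@np.array([(uv[0]-g["cx"])/g["f"],(uv[1]-g["cy"])/g["f"],1.]);return c+d*(z-c[2])/d[2]
def proj(g,p):
    q=(np.array(g["world_to_cam"])@np.append(p,1))[:3];return np.array([g["cx"]+g["f"]*q[0]/q[2],g["cy"]+g["f"]*q[1]/q[2]])
def crop(g,box,k,fn,pts=()):
    u0,v0,u1,v1=box;im=cv2.cvtColor(g["frame"],cv2.COLOR_RGB2BGR)[v0:v1,u0:u1]
    im=cv2.resize(im,None,fx=k,fy=k,interpolation=cv2.INTER_CUBIC)
    for p in pts:
        a=proj(g,p);cv2.circle(im,(int((a[0]+.5-u0)*k),int((a[1]+.5-v0)*k)),3,(255,0,255),1)
    cv2.imwrite(fn,im)
E
python3 - <<'E'
from h import *
g=cam("top");h=cv2.cvtColor(g["frame"],cv2.COLOR_RGB2HSV)
m=cv2.inRange(h,(22,180,120),(32,255,255));m[:180]=0
cs,_=cv2.findContours(m,cv2.RETR_EXTERNAL,cv2.CHAIN_APPROX_NONE)
for c in cs:
    if cv2.contourArea(c)>30:
        print(cv2.contourArea(c),[np.round(ray(g,p,0),3)[:2].tolist() for p in cv2.boxPoints(cv2.minAreaRect(c))])
# rail white
m=cv2.inRange(h,(0,0,150),(180,40,255));m[:185]=0;m[210:]=0;m[:,:255]=0;m[:,390:]=0
c=max(cv2.findContours(m,0,1)[0],key=cv2.contourArea)
print("rail",cv2.boxPoints(cv2.minAreaRect(c)).tolist(),[np.round(ray(g,p,.032),3)[:2].tolist() for p in cv2.boxPoints(cv2.minAreaRect(c))])
crop(g,(240,180,460,320),3.6,"pics/t1.png")
s=cam("scene");crop(s,(250,160,440,345),3.2,"pics/s1.png")
E
```

```text
1053.5 [[0.421, 0.265], [0.519, 0.261], [0.502, -0.077], [0.405, -0.071]]
130.0 [[0.66, -0.06], [0.66, -0.075], [0.602, -0.075], [0.602, -0.06]]
147.5 [[0.666, 0.26], [0.666, 0.245], [0.594, 0.244], [0.594, 0.259]]
rail [[264.9161682128906, 194.27288818359375], [265.0088195800781, 189.54922485351562], [362.0695495605469, 191.45236206054688], [361.9768981933594, 196.176025390625]] [[0.688, 0.236], [0.7, 0.236], [0.696, -0.007], [0.685, -0.007]]
```

View pics/t1.png

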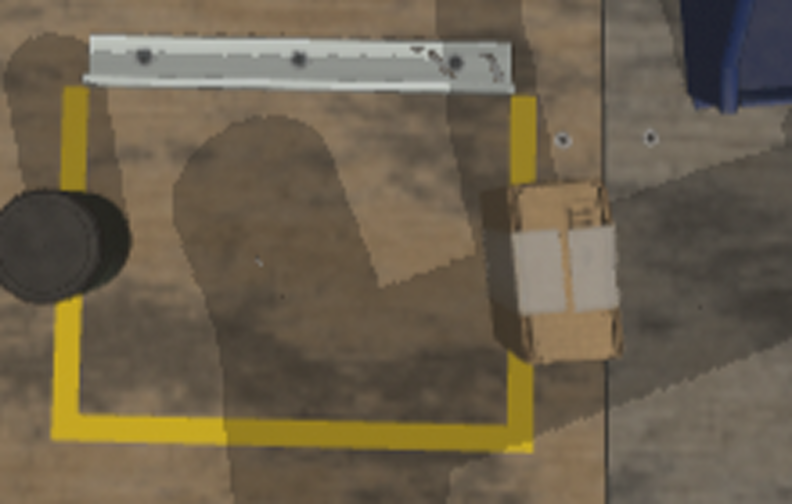

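View pics/s1.png

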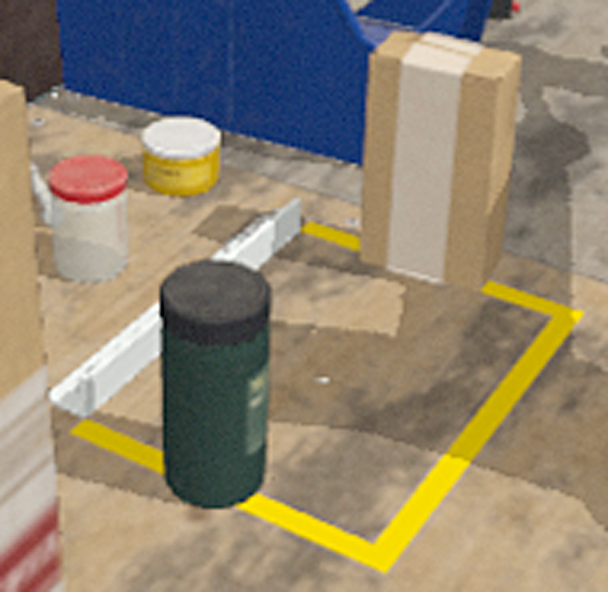

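```bash
python3 - <<'E'
from h import *
g=cam("top")
P=lambda a,b,z:np.round(ray(g,(240+a/3.6-.5,180+b/3.6-.5),z),4)[:2]
for n,a,b,z in[("inBL",78,414,0),("inBR",508,424,0),("inTL",88,88,0),("inTR",512,97,0),("outBL",52,440,0),("outBR",533,451,0),
 ("c TL",514,188,.199),("c TR",607,182,.199),("c BR",622,355,.199),("c BL",525,362,.199),("b BL",497,345,0),("b TL",484,193,0),("can top",40,247,.153),
 ("rail bottom face L",83,82,0.0),("rail L top face",90,75,.032),("railR top face",512,83,.032),("railtop far L",90,36,.032),("bin near bottom",720,112,0.),("bin near bottom",690,100,0.1)]: print(n,P(a,b,z))
h=cv2.cvtColor(g["frame"],cv2.COLOR_RGB2HSV)
print("jar",ray(g,(328,153.5),.087),"tin",ray(g,(391.5,151.5),.046))
E
```

```text
inBL [0.4367 0.2451]
inBR [ 0.4333 -0.0556]
inTL [0.666  0.2426]
inTR [ 0.6616 -0.0591]
outBL [0.4185 0.263 ]
outBR [ 0.415  -0.0728]
c TL [ 0.5947 -0.0377]
c TR [ 0.5986 -0.0914]
c BR [ 0.4996 -0.0992]
c BL [ 0.495  -0.0437]
b BL [ 0.4876 -0.0481]
b TL [ 0.5936 -0.0392]
can top [0.5569 0.2461]
rail bottom face L [0.6703 0.2462]
rail L top face [0.6727 0.2363]
railR top face [ 0.669  -0.0555]
railtop far L [0.6999 0.2369]
bin near bottom [ 0.6519 -0.2054]
bin near bottom [ 0.6534 -0.1621]
jar [0.78116123 0.07800174 0.087     ] tin [ 0.7946319 -0.0784796  0.046    ]
```

>>> play_rows:
  commands:
    - {"claw": 0.5, "offset": [0.044, -0.024, 0], "twist": [0, 0, 0]}
    - {"claw": 0.5, "offset": [0.044, -0.024, 0], "twist": [0, 0, 0]}
    - {"claw": 0.5, "offset": [0.044, -0.024, 0], "twist": [0, 0, 0]}
    - {"claw": 0.5, "offset": [0.044, -0.024, 0], "twist": [0, 0, 0]}
    - {"claw": 0.5, "offset": [0.044, -0.024, 0], "twist": [0, 0, 0]}
    - {"claw": 0.5, "offset": [0.044, -0.024, 0], "twist": [0, 0, 0]}
    - {"claw": 0.5, "offset": [0.044, -0.024, 0], "twist": [0, 0, 0]}
    - {"claw": 0.5, "offset": [0.044, -0.024, 0], "twist": [0, 0, 0]}
    - {"claw": 0.5, "offset": [0.022, -0.012, 0], "twist": [0, 0, 0]}
    - {"claw": 0.5, "offset": [0, 0, 0], "twist": [0, 0, 0]}

```text
clock: 1.5
tool_pos: [0.5061, -0.2017, 0.2223]
tool_rot: [-0.0, 0.976, 0.216, -0.0]
contact_force: [0.4, 0.3, -0.3]
gripper_width: 0.5
```

```bash
cat >> h.py <<'E'
from scipy.spatial.transform import Rotation as Ro
def info(target=None,jaw=None):
    s=state();q=np.array(s["tool_rot"]);R=Ro.from_quat(q[[1,2,3,0]]).as_matrix()
    print("t",round(s["clock"],2),"pos",np.round(s["tool_pos"],4),"jawdir",np.round(R[:,1],3),"z",np.round(R[:,2],3),"F",np.round(s["contact_force"],1),"w",round(s["gripper_width"],2),"q",np.round(s["joint_pos"],2))
    if jaw is not None:
        a=np.arctan2(R[1,1],R[0,1]);d=(jaw-a+np.pi/2)%np.pi-np.pi/2;print("twist z",-d)
    if target is not None: print("offset now",np.round(R.T@(np.array(target)-s["tool_pos"]),4))
E
python3 -c "
from h import *
info((.552,-.142,.17),.065)"
```

```text
t 1.5 pos [ 0.5061 -0.2017  0.2223] jawdir [ 0.421 -0.907 -0.001] z [-0.  0. -1.] F [ 0.4  0.3 -0.3] w 0.5 q [-0.44 -0.06  1.38  0.    1.82  0.69]
twist z -1.200923887853404
offset now [ 0.0668 -0.0348  0.0523]
```

>>> play_rows:
  commands:
    - {"claw": 0.5, "offset": [0, 0, 0], "twist": [0, 0, -0.15]}
    - {"claw": 0.5, "offset": [0, 0, 0], "twist": [0, 0, -0.15]}
    - {"claw": 0.5, "offset": [0, 0, 0], "twist": [0, 0, -0.15]}
    - {"claw": 0.5, "offset": [0, 0, 0], "twist": [0, 0, -0.15]}
    - {"claw": 0.5, "offset": [0, 0, 0], "twist": [0, 0, -0.15]}
    - {"claw": 0.5, "offset": [0, 0, 0], "twist": [0, 0, -0.15]}
    - {"claw": 0.5, "offset": [0, 0, 0], "twist": [0, 0, -0.15]}
    - {"claw": 0.5, "offset": [0, 0, 0], "twist": [0, 0, -0.15]}
    - {"claw": 0.5, "offset": [0, 0, 0.025], "twist": [0, 0, 0]}
    - {"claw": 0.5, "offset": [0, 0, 0.025], "twist": [0, 0, 0]}

```text
clock: 2.75
tool_pos: [0.5048, -0.2045, 0.1724]
tool_rot: [0.001, 0.686, 0.728, -0.0]
contact_force: [-0.2, -0.4, -0.6]
gripper_width: 0.5
```

```bash
python3 -c "
from h import *
info((.552,-.142,.17),.065)
g=cam('top');crop(g,(260,140,480,320),3.6,'pics/t2.png')"
```

```text
t 2.75 pos [ 0.5048 -0.2045  0.1724] jawdir [0.998 0.059 0.001] z [ 0.001 -0.001 -1.   ] F [-0.2 -0.4 -0.6] w 0.5 q [-0.45 -0.06  1.48 -0.    1.73 -0.51]
twist z -0.005497677079222774
offset now [0.0596 0.0508 0.0023]
```

View pics/t2.png

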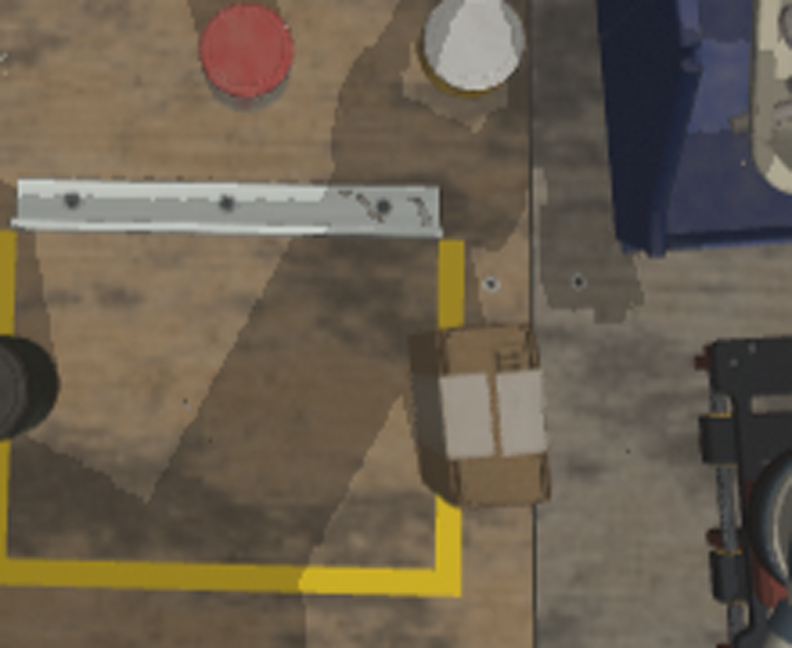

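The open gripper sits at the right, level with the carton at (715–760, 360–600), with its jaws parallel to the carton's broad face. The carton and the other items haven't moved.

>>> play_rows:
  commands:
    - {"claw": 0.5, "offset": [0.03, 0, 0], "twist": [0, 0, 0]}
    - {"claw": 0.5, "offset": [0.026, 0, 0], "twist": [0, 0, 0]}
    - {"claw": 0.5, "offset": [0, 0.02, 0], "twist": [0, 0, 0]}
    - {"claw": 0.5, "offset": [0, 0.02, 0], "twist": [0, 0, 0]}
    - {"claw": 0.5, "offset": [0.01, 0, 0], "twist": [0, 0, 0]}
    - {"claw": 0.5, "offset": [0.01, 0, 0], "twist": [0, 0, 0]}
    - {"claw": 0.5, "offset": [0.01, 0, 0], "twist": [0, 0, 0]}
    - {"claw": 0.5, "offset": [0.005, 0, 0], "twist": [0, 0, 0]}
    - {"claw": 0.5, "offset": [0.005, 0, 0], "twist": [0, 0, 0]}
    - {"claw": 0.5, "offset": [0, 0, 0], "twist": [0, 0, 0]}

```text
clock: 4.05
tool_pos: [0.5394, -0.1046, 0.1727]
tool_rot: [0.0, 0.685, 0.728, 0.0]
contact_force: [0.6, -0.8, -0.0]
gripper_width: 0.497
```

```bash
python3 -c "
from h import *
info((.54,-.05,.17),.065)
g=cam('scene');crop(g,(250,100,500,300),3.2,'pics/s3.png')"
```

```text
t 4.05 pos [ 0.5394 -0.1046  0.1727] jawdir [0.998 0.061 0.   ] z [ 0. -0. -1.] F [ 0.6 -0.8 -0. ] w 0.5 q [-0.25 -0.05  1.46 -0.    1.73 -0.31]
twist z -0.0035679080513868477
offset now [0.0545 0.0039 0.0027]
```

View pics/s3.png

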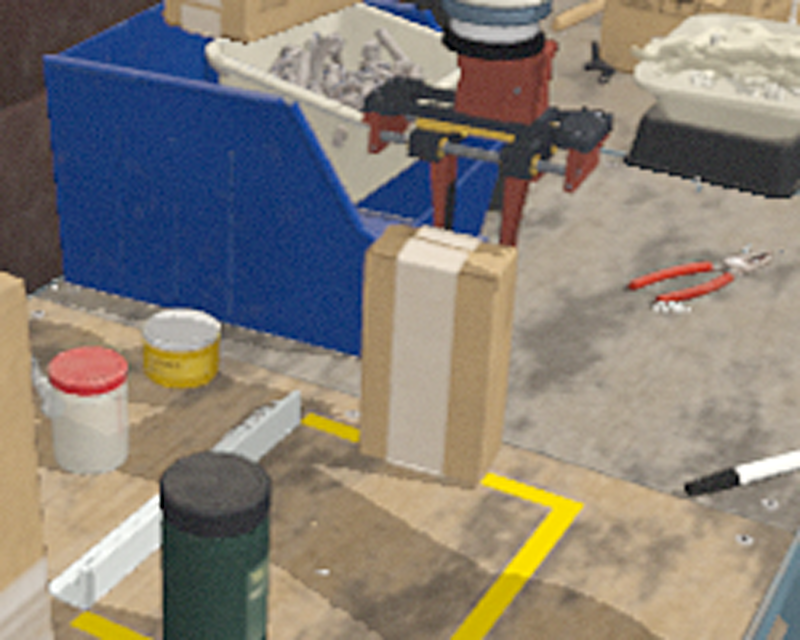

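The two fingers are right behind the carton's upper back face, and the carton still stands upright. I'll push it slowly now.

>>> play_rows:
  commands:
    - {"claw": 0.5, "offset": [0.005, 0, 0], "twist": [0, 0, 0]}
    - {"claw": 0.5, "offset": [0.005, 0, 0], "twist": [0, 0, 0]}
    - {"claw": 0.5, "offset": [0.005, 0, 0], "twist": [0, 0, 0]}
    - {"claw": 0.5, "offset": [0.005, 0, 0], "twist": [0, 0, 0]}
    - {"claw": 0.5, "offset": [0.005, 0, 0], "twist": [0, 0, 0]}
    - {"claw": 0.5, "offset": [0.005, 0, 0], "twist": [0, 0, 0]}
    - {"claw": 0.5, "offset": [0.005, 0, 0], "twist": [0, 0, 0]}
    - {"claw": 0.5, "offset": [0.005, 0, 0], "twist": [0, 0, 0]}
    - {"claw": 0.5, "offset": [0, 0, 0], "twist": [0, 0, 0]}
    - {"claw": 0.5, "offset": [0, 0, 0], "twist": [0, 0, 0]}

```text
clock: 5.35
tool_pos: [0.537, -0.065, 0.1726]
tool_rot: [0.0, 0.685, 0.728, -0.0]
contact_force: [0.3, -0.4, 0.4]
gripper_width: 0.498
```

```bash
python3 -c "
from h import *
info()
g=cam('scene');crop(g,(250,100,500,300),3.2,'pics/s4.png')"
```

```text
t 5.35 pos [ 0.537  -0.065   0.1726] jawdir [ 0.998  0.061 -0.   ] z [-0. -0. -1.] F [ 0.3 -0.4  0.4] w 0.5 q [-0.18 -0.07  1.48 -0.    1.73 -0.24]
```

View pics/s4.png

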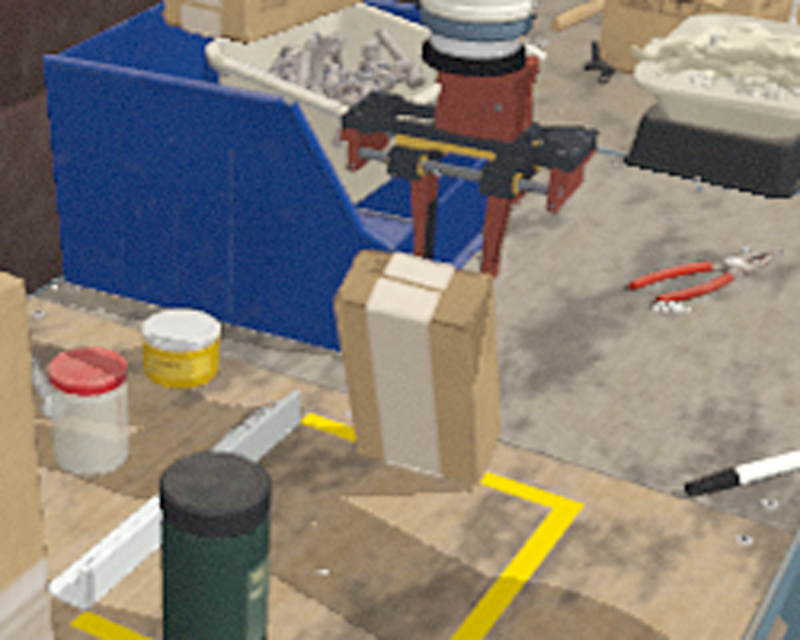

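The carton is leaning about 11° toward the bay and pivoting on its front bottom edge (roughly (365–475, 455–490)). The base hasn't slipped, so I'll keep pushing.

>>> play_rows:
  commands:
    - {"claw": 0.5, "offset": [0.004, 0, 0], "twist": [0, 0, 0]}
    - {"claw": 0.5, "offset": [0.004, 0, 0], "twist": [0, 0, 0]}
    - {"claw": 0.5, "offset": [0.004, 0, 0], "twist": [0, 0, 0]}
    - {"claw": 0.5, "offset": [0.004, 0, 0], "twist": [0, 0, 0]}
    - {"claw": 0.5, "offset": [0.004, 0, 0], "twist": [0, 0, 0]}
    - {"claw": 0.5, "offset": [0.004, 0, 0], "twist": [0, 0, 0]}
    - {"claw": 0.5, "offset": [0.004, 0, 0], "twist": [0, 0, 0]}
    - {"claw": 0.5, "offset": [0.004, 0, 0], "twist": [0, 0, 0]}
    - {"claw": 0.5, "offset": [0, 0, 0], "twist": [0, 0, 0]}
    - {"claw": 0.5, "offset": [0, 0, 0], "twist": [0, 0, 0]}

```text
clock: 6.65
tool_pos: [0.5351, -0.0331, 0.1726]
tool_rot: [0.0, 0.685, 0.728, -0.0]
contact_force: [-0.6, 0.3, 0.2]
gripper_width: 0.499
```

```bash
python3 -c "
from h import *
info()
g=cam('scene');crop(g,(250,100,500,300),3.2,'pics/s5.png')
g=cam('top');crop(g,(240,140,460,320),3.6,'pics/t5.png')"
```

```text
t 6.65 pos [ 0.5351 -0.0331  0.1726] jawdir [0.998 0.061 0.   ] z [ 0. -0. -1.] F [-0.6  0.3  0.2] w 0.5 q [-0.13 -0.09  1.5  -0.    1.73 -0.19]
```

View pics/s5.png

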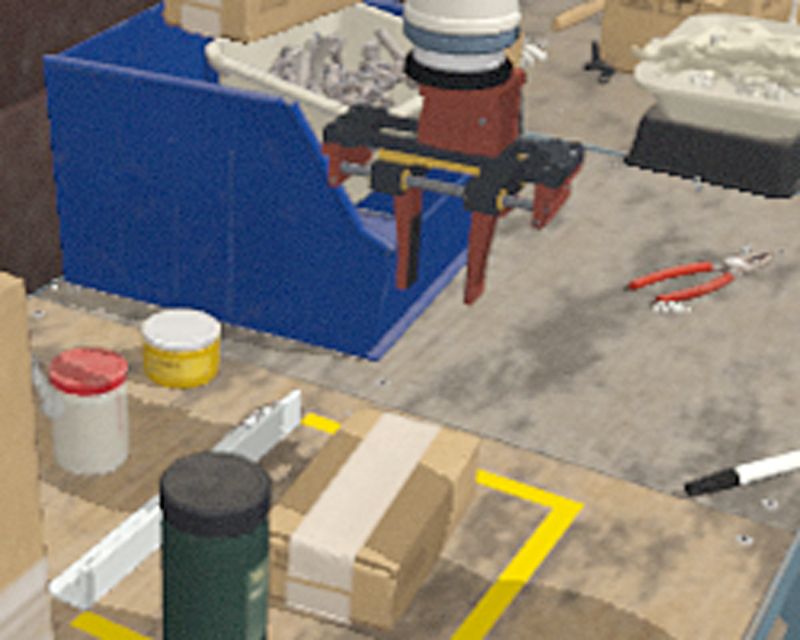

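View pics/t5.png

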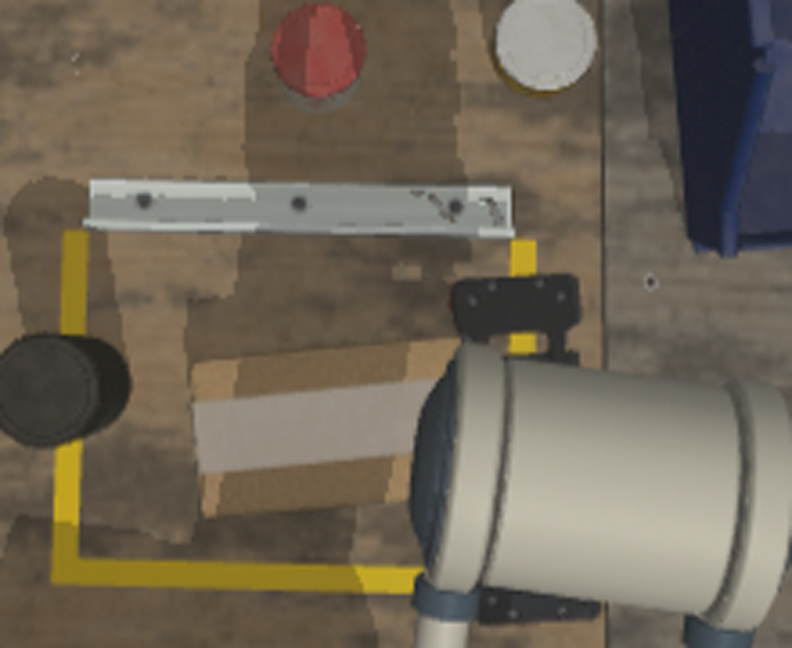

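The carton is down flat in the bay. Its left end shows at crop (192,361)–(203,517) in the top view. Next I'll measure its ends.

```bash
python3 - <<'E'
from h import *
g=cam("top");s=cam("scene")
B=lambda p:np.array([[1,-.011],[.011,1]]).T.T@(np.array(p)-[.565,.094])
def rep(n,p): 
    p=p[:2]; d=p-np.array([.565,.094]); c,si=np.cos(-.011),np.sin(-.011)
    print(n,np.round(p,4),"bay",np.round([c*d[0]+si*d[1],-si*d[0]+c*d[1]],4))
T=lambda a,b,z:ray(g,(240+a/3.6-.5,140+b/3.6-.5),z)
S=lambda a,b,z:ray(s,(250+a/3.2-.5,100+b/3.2-.5),z)
rep("endA far top T",T(192,361,.061));rep("endA near top T",T(203,517,.061))
rep("endB far top S",S(355,408,.061));rep("endB near top S",S(481,440,.061));rep("endA near top S",S(388,585,.061))
rep("near face bottom A S",S(388,626,0));rep("near face bottom B S",S(474,490,0))
E
```

```text
endA far top T [0.5754 0.1615] bay [0.0096 0.0676]
endA near top T [0.4724 0.1527] bay [-0.0932  0.0577]
endB far top S [ 0.5927 -0.0137] bay [ 0.0288 -0.1074]
endB near top S [ 0.4892 -0.0237] bay [-0.0745 -0.1185]
endA near top S [0.4692 0.1742] bay [-0.0967  0.0792]
near face bottom A S [0.4808 0.1436] bay [-0.0847  0.0487]
near face bottom B S [ 0.4983 -0.0434] bay [-0.0652 -0.1381]
```

>>> play_rows:
  commands:
    - {"claw": 0, "offset": [0.02, -0.025, 0], "twist": [0, 0, -0.15]}
    - {"claw": 0, "offset": [0.02, -0.025, 0], "twist": [0, 0, -0.15]}
    - {"claw": 0, "offset": [0.02, -0.025, 0], "twist": [0, 0, -0.15]}
    - {"claw": 0, "offset": [0, -0.03, 0], "twist": [0, 0, -0.15]}
    - {"claw": 0, "offset": [0, 0, 0], "twist": [0, 0, -0.15]}
    - {"claw": 0, "offset": [0, 0, 0], "twist": [0, 0, -0.15]}
    - {"claw": 0, "offset": [0, 0, 0], "twist": [0, 0, -0.15]}
    - {"claw": 0, "offset": [0, 0, 0], "twist": [0, 0, -0.15]}
    - {"claw": 0, "offset": [0, 0, 0], "twist": [0, 0, -0.15]}
    - {"claw": 0, "offset": [0, 0, 0], "twist": [0, 0, -0.15]}

```text
clock: 8.1
tool_pos: [0.4237, -0.0051, 0.1727]
tool_rot: [0.0, 0.003, 1.0, -0.0]
contact_force: [0.4, -0.7, 0.1]
gripper_width: 0.998
```

```bash
python3 -c "
from h import *
info((.425,.057,.03),np.pi/2-.011)
g=cam('top');crop(g,(240,140,460,320),3.6,'pics/t6.png')"
```

```text
t 8.1 pos [ 0.4237 -0.0051  0.1727] jawdir [ 0.005  1.    -0.   ] z [ 0. -0. -1.] F [ 0.4 -0.7  0.1] w 1.0 q [-0.09 -0.4   1.76  0.    1.78 -1.66]
twist z 0.005958952871647716
offset now [-0.001   0.0622  0.1427]
```

View pics/t6.png

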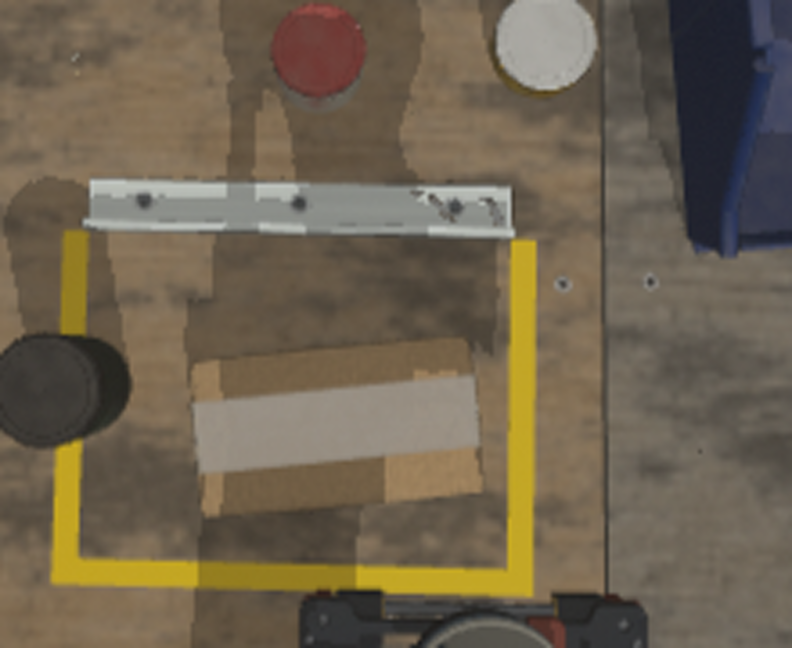

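The carton lies flat inside the tape with top corners at crop (192,361), (468,339), (482,492) and (203,517). It is rotated slightly, and about 30 mm clear of the right-hand tape.

```bash
python3 -c "
from h import *
g=cam('top')
P=np.array([ray(g,(240+a/3.6-.5,140+b/3.6-.5),.061)[:2] for a,b in [(192,361),(468,339),(482,492),(203,517)]])
print(P.round(4),P.mean(0),np.linalg.norm(P-np.roll(P,1,0),axis=1))
info((.43,P.mean(0)[1],.03))"
```

```text
[[ 0.5754  0.1615]
 [ 0.5916 -0.0228]
 [ 0.4907 -0.0319]
 [ 0.4724  0.1527]] [0.53251351 0.0648833 ] [0.1033482  0.1849491  0.10123732 0.18553513]
t 8.2 pos [ 0.4237 -0.0051  0.1727] jawdir [ 0.009  1.    -0.   ] z [ 0. -0. -1.] F [ 0.1 -0.4  0.5] w 1.0 q [-0.09 -0.4   1.76 -0.    1.78 -1.65]
offset now [-0.0057  0.0701  0.1427]
```

>>> play_rows:
  commands:
    - {"claw": 0, "offset": [0, 0.035, 0], "twist": [0, 0, 0.01]}
    - {"claw": 0, "offset": [0, 0.035, 0], "twist": [0, 0, 0.007]}
    - {"claw": 0, "offset": [0, 0, 0.05], "twist": [0, 0, 0]}
    - {"claw": 0, "offset": [0, 0, 0.05], "twist": [0, 0, 0]}
    - {"claw": 0, "offset": [0, 0, 0.04], "twist": [0, 0, 0]}
    - {"claw": 0, "offset": [0, 0, 0], "twist": [0, 0, 0]}
    - {"claw": 0, "offset": [-0.01, 0, 0], "twist": [0, 0, 0]}
    - {"claw": 0, "offset": [-0.01, 0, 0], "twist": [0, 0, 0]}
    - {"claw": 0, "offset": [-0.01, 0, 0], "twist": [0, 0, 0]}
    - {"claw": 0, "offset": [0, 0, 0], "twist": [0, 0, 0]}

```text
clock: 9.45
tool_pos: [0.4558, 0.0641, 0.0333]
tool_rot: [0.0, 0.014, 1.0, 0.0]
contact_force: [0.5, 0.3, -0.6]
gripper_width: 1.001
```

```bash
python3 -c "
from h import *
info((.545,.065,.03),np.pi/2-.011)
g=cam('top');crop(g,(240,140,460,320),3.6,'pics/t7.png')
g=cam('scene');crop(g,(250,150,500,350),3.2,'pics/s7.png')"
```

```text
t 9.45 pos [0.4558 0.0641 0.0333] jawdir [0.027 1.    0.   ] z [ 0.001  0.    -1.   ] F [ 0.5  0.3 -0.6] w 1.0 q [ 0.07 -0.25  1.89 -0.    1.5  -1.48]
twist z -0.01622600151459941
offset now [-0.0892  0.0033  0.0034]
```

View pics/t7.png

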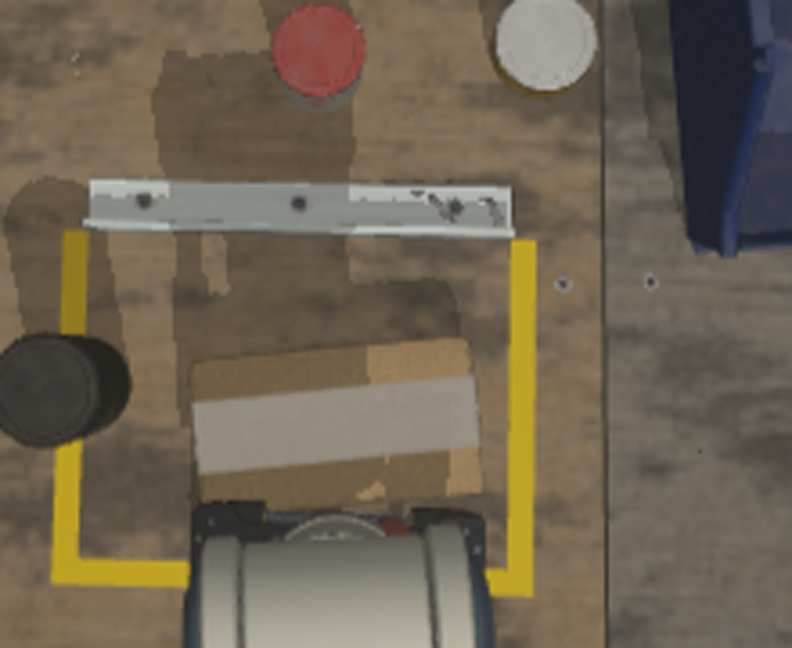

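View pics/s7.png

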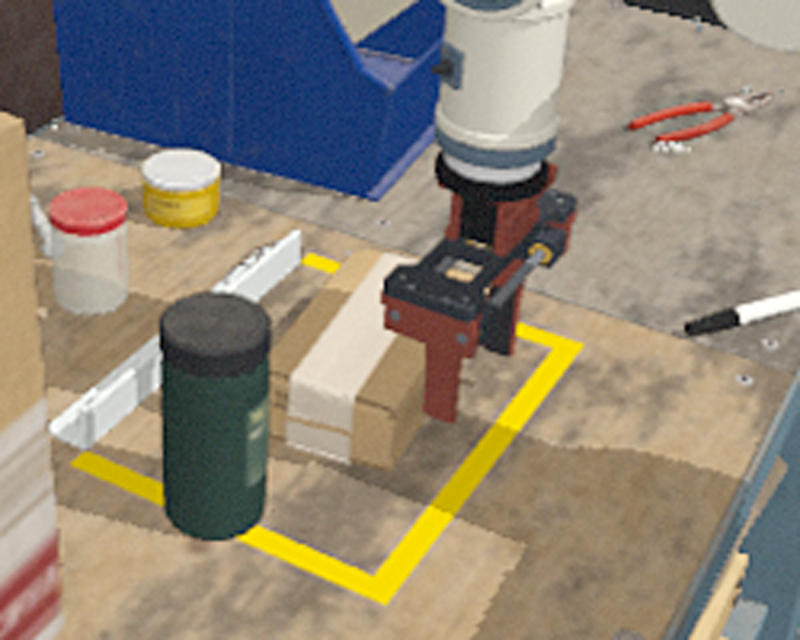

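The fingers are just short of the carton's near long side, with both fingertips facing it and nothing disturbed. I'll push toward the rail, trimming the yaw by 0.016 rad.

>>> play_rows:
  commands:
    - {"claw": 0, "offset": [-0.005, 0, 0], "twist": [0, 0, -0.016]}
    - {"claw": 0, "offset": [-0.008, 0, 0], "twist": [0, 0, 0]}
    - {"claw": 0, "offset": [-0.008, 0, 0], "twist": [0, 0, 0]}
    - {"claw": 0, "offset": [-0.008, 0, 0], "twist": [0, 0, 0]}
    - {"claw": 0, "offset": [-0.008, 0, 0], "twist": [0, 0, 0]}
    - {"claw": 0, "offset": [-0.008, 0, 0], "twist": [0, 0, 0]}
    - {"claw": 0, "offset": [-0.008, 0, 0], "twist": [0, 0, 0]}
    - {"claw": 0, "offset": [-0.008, 0, 0], "twist": [0, 0, 0]}
    - {"claw": 0, "offset": [-0.007, 0, 0], "twist": [0, 0, 0]}
    - {"claw": 0, "offset": [0, 0, 0], "twist": [0, 0, 0]}

```text
clock: 10.8
tool_pos: [0.5235, 0.0633, 0.0326]
tool_rot: [0.001, 0.005, 1.0, -0.0]
contact_force: [-0.5, 0.3, -0.0]
gripper_width: 0.998
```

```bash
python3 -c "
from h import *
info((.545,.065,.03),np.pi/2-.011)
g=cam('top');crop(g,(240,140,460,320),3.6,'pics/t8.png')
"
```

```text
t 10.8 pos [0.5235 0.0633 0.0326] jawdir [ 0.011  1.    -0.   ] z [ 0.001 -0.    -1.   ] F [-0.5  0.3 -0. ] w 1.0 q [ 0.06 -0.06  1.72 -0.    1.48 -1.5 ]
twist z 7.570071356766128e-05
offset now [-0.0215  0.002   0.0026]
```

View pics/t8.png

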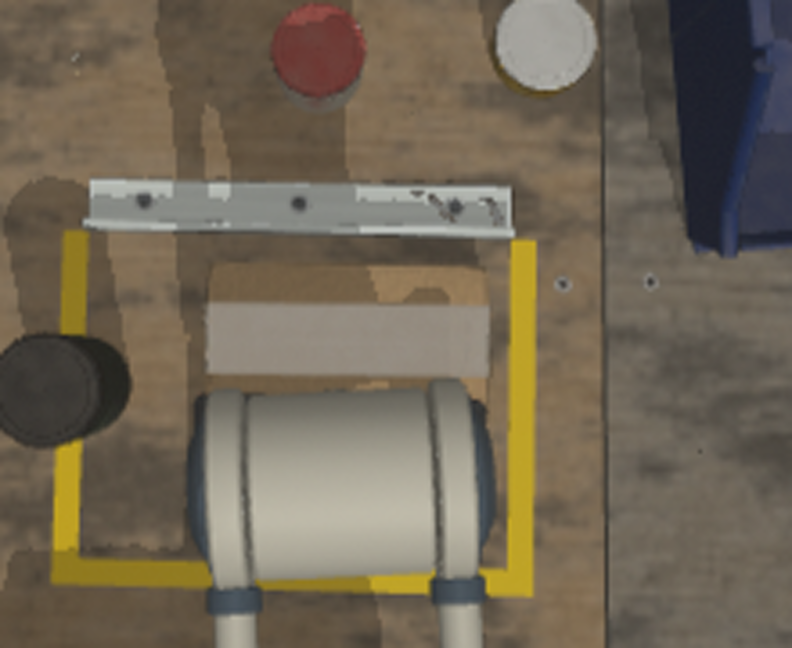

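The carton has squared up with the bay (top edges v≈264, ends u≈206–490 in the crop), and about 20 mm is left to the rail. The rest goes in smaller steps.

>>> play_rows:
  commands:
    - {"claw": 0, "offset": [-0.003, 0, 0], "twist": [0, 0, 0]}
    - {"claw": 0, "offset": [-0.003, 0, 0], "twist": [0, 0, 0]}
    - {"claw": 0, "offset": [-0.003, 0, 0], "twist": [0, 0, 0]}
    - {"claw": 0, "offset": [-0.002, 0, 0], "twist": [0, 0, 0]}
    - {"claw": 0, "offset": [-0.002, 0, 0], "twist": [0, 0, 0]}
    - {"claw": 0, "offset": [-0.002, 0, 0], "twist": [0, 0, 0]}
    - {"claw": 0, "offset": [-0.002, 0, 0], "twist": [0, 0, 0]}
    - {"claw": 0, "offset": [-0.001, 0, 0], "twist": [0, 0, 0]}
    - {"claw": 0, "offset": [0, 0, 0], "twist": [0, 0, 0]}
    - {"claw": 0, "offset": [0, 0, 0], "twist": [0, 0, 0]}

```text
clock: 12.1
tool_pos: [0.5409, 0.0631, 0.0326]
tool_rot: [0.0, 0.005, 1.0, -0.0]
contact_force: [-1.1, 0.3, -0.1]
gripper_width: 0.999
```

>>> play_rows:
  commands:
    - {"claw": 0, "offset": [-0.001, 0, 0], "twist": [0, 0, 0]}
    - {"claw": 0, "offset": [-0.001, 0, 0], "twist": [0, 0, 0]}
    - {"claw": 0, "offset": [0, 0, 0], "twist": [0, 0, 0]}
    - {"claw": 0, "offset": [0, 0, 0], "twist": [0, 0, 0]}
    - {"claw": 0, "offset": [0, 0, 0], "twist": [0, 0, 0]}
    - {"claw": 0, "offset": [0, 0, 0], "twist": [0, 0, 0]}
    - {"claw": 0, "offset": [0, 0, 0], "twist": [0, 0, 0]}
    - {"claw": 0, "offset": [0, 0, 0], "twist": [0, 0, 0]}
    - {"claw": 0, "offset": [0, 0, 0], "twist": [0, 0, 0]}
    - {"claw": 0, "offset": [0, 0, 0], "twist": [0, 0, 0]}

```text
clock: 13.35
tool_pos: [0.5427, 0.0631, 0.0326]
tool_rot: [0.0, 0.005, 1.0, 0.0]
contact_force: [-1.0, 0.4, -0.5]
gripper_width: 1.001
```

```bash
python3 -c "
from h import *
info((.545,.065,.03),np.pi/2-.011)
g=cam('top');crop(g,(240,140,460,320),3.6,'pics/t9.png')
"
```

```text
t 13.35 pos [0.5427 0.0631 0.0326] jawdir [0.011 1.    0.   ] z [ 0.  0. -1.] F [-1.   0.4 -0.5] w 1.0 q [ 0.05 -0.01  1.67 -0.    1.48 -1.51]
twist z 0.00020376510179698215
offset now [-0.0022  0.0019  0.0026]
```

View pics/t9.png

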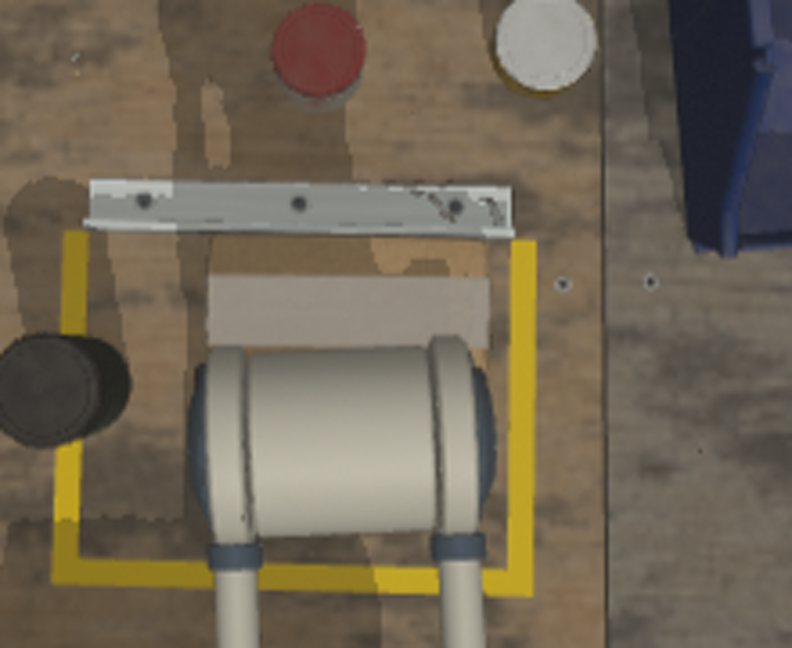

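The carton's far edge is now within a few pixels of the rail (v≈235), but the force is still about 1 N, so it hasn't touched. I'll keep creeping.

>>> play_rows:
  commands:
    - {"claw": 0, "offset": [-0.001, 0, 0], "twist": [0, 0, 0]}
    - {"claw": 0, "offset": [-0.001, 0, 0], "twist": [0, 0, 0]}
    - {"claw": 0, "offset": [0, 0, 0], "twist": [0, 0, 0]}
    - {"claw": 0, "offset": [0, 0, 0], "twist": [0, 0, 0]}
    - {"claw": 0, "offset": [0, 0, 0], "twist": [0, 0, 0]}
    - {"claw": 0, "offset": [0, 0, 0], "twist": [0, 0, 0]}
    - {"claw": 0, "offset": [0, 0, 0], "twist": [0, 0, 0]}
    - {"claw": 0, "offset": [0, 0, 0], "twist": [0, 0, 0]}
    - {"claw": 0, "offset": [0, 0, 0], "twist": [0, 0, 0]}
    - {"claw": 0, "offset": [0, 0, 0], "twist": [0, 0, 0]}

```text
clock: 14.65
tool_pos: [0.5439, 0.0632, 0.0327]
tool_rot: [-0.001, 0.006, 1.0, 0.0]
contact_force: [-5.6, 0.7, 2.0]
gripper_width: 0.999
```

>>> play_rows:
  commands:
    - {"claw": 0, "offset": [-0.001, 0, 0], "twist": [0, 0, 0]}
    - {"claw": 0, "offset": [0, 0, 0], "twist": [0, 0, 0]}
    - {"claw": 0, "offset": [0, 0, 0], "twist": [0, 0, 0]}
    - {"claw": 0, "offset": [0, 0, 0], "twist": [0, 0, 0]}
    - {"claw": 0, "offset": [0, 0, 0], "twist": [0, 0, 0]}
    - {"claw": 0, "offset": [0, 0, 0], "twist": [0, 0, 0]}
    - {"claw": 0, "offset": [0, 0, 0], "twist": [0, 0, 0]}
    - {"claw": 0, "offset": [0, 0, 0], "twist": [0, 0, 0]}
    - {"claw": 0, "offset": [0, 0, 0], "twist": [0, 0, 0]}
    - {"claw": 0, "offset": [0, 0, 0], "twist": [0, 0, 0]}

```text
clock: 15.9
tool_pos: [0.544, 0.0633, 0.0327]
tool_rot: [-0.002, 0.006, 1.0, 0.0]
contact_force: [-10.0, 1.8, 5.4]
gripper_width: 0.999
```

The force rose to 10 N and the tool stopped at x=0.544, against 0.545 predicted for a carton seated on the rail. Backing off straight, then up.

>>> play_rows:
  commands:
    - {"claw": 0, "offset": [0.003, 0, 0], "twist": [0, 0, 0]}
    - {"claw": 0, "offset": [0.007, 0, 0], "twist": [0, 0, 0]}
    - {"claw": 0, "offset": [0.02, 0, 0], "twist": [0, 0, 0]}
    - {"claw": 0, "offset": [0.03, 0, 0], "twist": [0, 0, 0]}
    - {"claw": 0, "offset": [0.03, 0, 0], "twist": [0, 0, 0]}
    - {"claw": 0, "offset": [0.02, 0, -0.03], "twist": [0, 0, 0]}
    - {"claw": 0, "offset": [0, 0, -0.05], "twist": [0, 0, 0]}
    - {"claw": 0, "offset": [0, 0, -0.05], "twist": [0, 0, 0]}
    - {"claw": 0, "offset": [0, 0, 0], "twist": [0, 0, 0]}
    - {"claw": 0, "offset": [0, 0, 0], "twist": [0, 0, 0]}

```text
clock: 17.15
tool_pos: [0.4355, 0.0642, 0.162]
tool_rot: [-0.0, 0.005, 1.0, -0.0]
contact_force: [-0.1, -0.2, 0.0]
gripper_width: 0.996
```

```bash
python3 -c "
from h import *
info()
g=cam('top');crop(g,(240,140,460,320),3.6,'pics/t10.png')
g=cam('scene');crop(g,(250,150,500,350),3.2,'pics/s10.png')"
```

```text
t 17.15 pos [0.4355 0.0642 0.162 ] jawdir [ 0.011  1.    -0.   ] z [-0. -0. -1.] F [-0.1 -0.2  0. ] w 1.0 q [ 0.07 -0.35  1.74 -0.    1.75 -1.49]
```

View pics/t10.png

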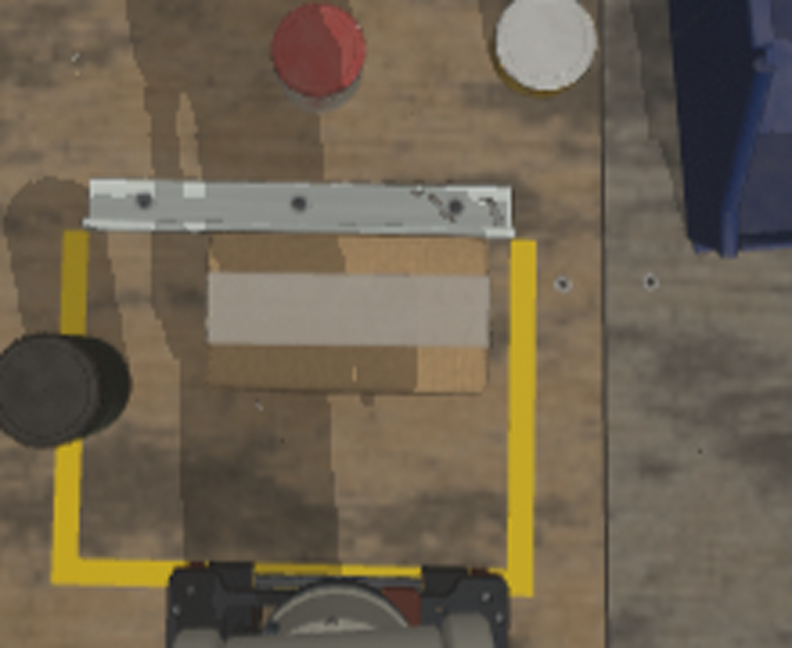

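View pics/s10.png

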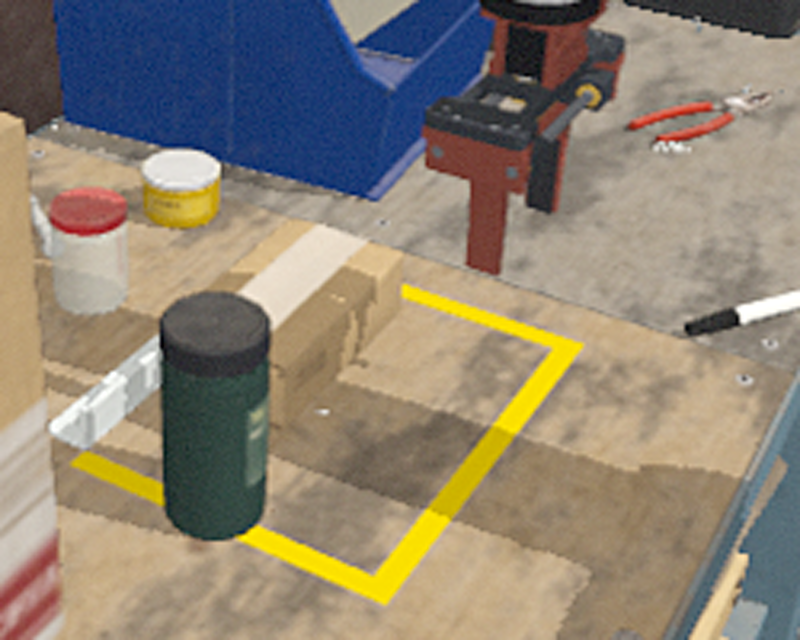

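Top view: the carton lies along the rail (far edge v≈237, ends u≈207–490). It is inside the tape, with the right-hand tape starting at u≈510. The neighbours look unmoved and the arm is clear. One numeric check of yaw and margins follows.

```bash
python3 - <<'E'
from h import *
g=cam("top")
im=g["frame"].astype(float); G=cv2.GaussianBlur(im,(3,3),0)
h=cv2.cvtColor(g["frame"],cv2.COLOR_RGB2HSV)
def bay(p):
    d=p[:2]-np.array([.565,.094]);c,s=np.cos(-.011),np.sin(-.011);return np.array([c*d[0]+s*d[1],-s*d[0]+c*d[1]])
# white paper strip on carton: low saturation
m=((h[...,1]<45)&(h[...,2]>90)).astype(np.uint8);m[:212]=0;m[240:]=0;m[:,:290]=0;m[:,385:]=0
c=max(cv2.findContours(m,0,cv2.CHAIN_APPROX_NONE)[0],key=cv2.contourArea)
Q=np.array([bay(ray(g,p,.061)) for p in cv2.boxPoints(cv2.minAreaRect(c))]);print("strip corners bay",Q.round(4).tolist(),"centre",Q.mean(0))
def line(pts):
    v=cv2.fitLine(np.array(pts,np.float32),cv2.DIST_HUBER,0,.01,.01).ravel();return v
# strip edge lines per column
top=[];bot=[]
for u in range(302,372):
    r=np.where(m[:,u])[0]
    if len(r)>10: top.append(bay(ray(g,(u,r[0]-.5),.061)));bot.append(bay(ray(g,(u,r[-1]+.5),.061)))
for n,p in(("far",top),("near",bot)):
    v=line(p);print(n,"angle to bay y",-np.arctan(v[0]/v[1]),"x",v[2])
for n,a,b in(("far L",208,236),("far R",488,238),("near R",487,394),("near L",206,391)):
    print(n,bay(ray(g,(240+a/3.6-.5,140+b/3.6-.5),.061)).round(4))
P=lambda a,b,z:np.round(ray(g,(240+a/3.6-.5,140+b/3.6-.5),z),4)[:2]
print("can",P(40,391,.153))
E
```

```text
strip corners bay [[0.023, 0.058], [0.0685, 0.0582], [0.0681, -0.1299], [0.0228, -0.1293]] centre [ 0.04561075 -0.03575134]
far angle to bay y -0.0024573368 x 0.068534404
near angle to bay y 0.017094927 x 0.024210326
far L [0.0936 0.0589]
far R [ 0.0956 -0.1292]
near R [-0.0084 -0.1294]
near L [-0.0101  0.0577]
can [0.5569 0.2461]
```

```bash
python3 -c "
from h import *
finish_job()"
```

```text
the job is handed in; nothing more can be done
```

I tipped the carton into the bay, pushed it flush against the rail and handed the job in at about 17 s of the 48 s allowed. No verdict came back.

- **Tipping:** I pushed high on the back face with half-open fingers. The carton pivoted on its front bottom edge without visible slip and came down flat inside the tape, clear of the rail.
- **Pushing to the rail:** The fully open fingers pushed on the near long side and squared the carton up. At the rail the force rose to 10 N at x = 0.544, against a predicted 0.545. I then backed the arm straight off and raised it clear.

Last checks, in the bay frame:

| Check | Measured | Allowed |
|---|---|---|
| Carton centre x | about 0.0456 m (0.045 is flush) | 0.041 to 0.053 m |
| Carton ends, y | about -0.135 and +0.064 m | ±0.153 m |
| Angle to the rail | about 0.00 to 0.017 rad | below 0.035 rad |

- **Neighbours:** The canister measured the same before and after. The jar and tin looked unmoved, but I did not re-measure them.
- **Disagreements:** The carton's visible top outline measured 5–10 % smaller than its stated size. I used its centre, which doesn't depend on that. One edge fit gave 0.017 rad and the other -0.002 rad, both within the limit.

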